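Show a wafer holder to the inspection camera

TASK

Two closed cases are piled on the round mark in front of the inspection camera: clear them away by stacking both squarely onto the single case that stands at the side, making one straight column of three. Then take the tall holder with the round wafer out of the rack and hold it in the air above the round mark, upright, the middle of the wafer level with the lens and its wafer side squarely facing the lens. Finish while still holding it there, with everything else left where it was.

Things in the scene. Friction and masses are not known exactly. Their poses are not given: they have to be found in the camera images.
- up_case_mid (a point): closed black case with a flat lid, 85 (its x) x 55 (its y) x 40 mm high, about 0.1 to 0.25 kg; the point is its centre, 20 mm above its underside, z up; at the start the upper of the two piled on the round mark in front of the camera
- low_case_mid (a point): closed black case with a flat lid, 85 (its x) x 55 (its y) x 40 mm high, about 0.1 to 0.25 kg; the point is its centre, 20 mm above its underside, z up; at the start the lower of the two, standing on the camera's 6 mm plate on the round mark
- base_case_mid (a point): closed black case of the same size (85 x 55 x 40 mm, about 0.45 kg) standing alone on the table to the left or right: the foot of the column; the point is its centre, 20 mm above its underside, long side along its x, z up
- wafer (a point): centre of the 50 mm round wafer on the tall aluminium holder in one of the rack's slots. Holder: plate 66 (its y) x 10 thick (its x) x 70 mm high, on top a tab 26 wide, 10 thick, 30 mm high; 0.14 kg. The point is in mid-thickness, 40 mm above its underside; x points out of the wafer side, z up. At the start the wafer side faces away from the robot
- tab (a point): middle of the holder's grip tab, a good place to grip: 48 mm above the wafer's centre, same axes (fingers close along x on the 10 mm thickness)
- view (a point): the place in the air where the middle of the wafer belongs: straight above the round mark (a 48 mm ring on the camera's plate), 120 mm above the table, 140 mm in front of the lens, level with it; x points level to the lens, z up
- lens (a point): front of the inspection camera's lens (40 mm barrel, 120 mm above the table), beyond the round mark; the lens looks along its own -x, level, towards the mark. The fixed camera and its post reach 133 mm further back and up to 146 mm above the table
- camstand: the fixed camera stand: 6 mm plate 360 x 100 mm with camera; origin on the table under the round mark, x towards the lens; the plate reaches from -60 to 300 mm along x
- rack: fixed grey rack, 176 (its x) x 90 mm, with three slots across it, 56 mm apart along x, each 13 mm wide and open at the ends, slot floor 8 mm above the table, slot walls 14 mm deep; origin at the centre of its underside. It stands on the table to the left or right, opposite the single case
- small_a: bystander: small aluminium holder with a square chip standing in one slot of the rack, 44 mm wide, 10 mm thick, 60 mm high; origin at the centre of its underside
- small_b: bystander: small aluminium holder with a square chip standing in one slot of the rack, 44 mm wide, 10 mm thick, 60 mm high; origin at the centre of its underside
- objective: bystander: steel microscope objective standing on the table, 32 mm across, 53 mm high; origin at its underside
- tweezers: bystander: steel tweezers lying on the table, 120 mm long; origin on the table under its middle
- driver: bystander: black-handled screwdriver lying on the table, 140 mm long
- jar: bystander: glass jar with a white cap, 60 mm across, 55 mm high; origin at its underside
Not all that is in view belongs to the job. Leave any orange or purple look-alike of the part that bears low_case_mid alone.

How it is judged:
On the way, in this order (a step that is already met when the one before it is completed fails the run):
1. both cases stand squarely on the single case, one on the other, and are let go (((horizontal distance between up_case_mid and base_case_mid below 0.01 m and z of up_case_mid in the frame of base_case_mid between 0.034 and 0.046 m and angle between the x axis of up_case_mid and the x axis of base_case_mid, either way round below 0.15 rad and angle between each of up_case_mid, low_case_mid's own z axis and vertical below 0.08 rad and horizontal distance between low_case_mid and up_case_mid below 0.01 m and z of low_case_mid in the frame of up_case_mid between 0.034 and 0.046 m and angle between the x axis of low_case_mid and the x axis of up_case_mid, either way round below 0.15 rad) or (horizontal distance between low_case_mid and base_case_mid below 0.01 m and z of low_case_mid in the frame of base_case_mid between 0.034 and 0.046 m and angle between the x axis of low_case_mid and the x axis of base_case_mid, either way round below 0.15 rad and angle between each of low_case_mid, up_case_mid's own z axis and vertical below 0.08 rad and horizontal distance between up_case_mid and low_case_mid below 0.01 m and z of up_case_mid in the frame of low_case_mid between 0.034 and 0.046 m and angle between the x axis of up_case_mid and the x axis of low_case_mid, either way round below 0.15 rad)) and angle between base_case_mid's own z axis and vertical below 0.08 rad and contact force between the fingers and up_case below 0.2 N and contact force between the fingers and low_case below 0.2 N), for 0.3 s.
2. the holder is lifted clear of the rack, in the fingers (z of wafer in the frame of rack above 0.07 m and contact force between the fingers and holder above 1 N), for 0.1 s.
At the end, for the whole second after the job is handed in: Both cases stand in one column on the single case (each within 10 mm and 0.15 rad of the one below, level, released); the holder is held still by the fingers alone, wafer centre within 18 mm of the viewing place, upright within 0.14 rad, the wafer side facing the lens within 0.16 rad (all of step 1 and distance between wafer and view below 0.018 m and angle between wafer's own z axis and vertical below 0.14 rad and angle between the x axis of wafer and the x axis of view, either way round below 0.16 rad and x of lens in the frame of wafer above 0.1 m and contact force between the fingers and holder above 1 N and linear speed of holder below 0.03 m/s and contact force between holder and rack below 0.1 N and contact force between holder and camstand below 0.1 N and contact force between holder and up_case below 0.1 N and contact force between holder and low_case below 0.1 N and contact force between holder and base_case below 0.1 N); the arm keeps its last pose, push and grip.
It fails at once if a small holder in the rack is disturbed (over 30 mm) (distance of any of small_a, small_b from where it was at the start of the episode above 0.03 m).
It fails at once if a bystander on the table is disturbed (over 40 mm) (distance of any of objective, tweezers, driver, jar from where it was at the start of the episode above 0.04 m).
It fails at once if the column's foot is shoved away (over 40 mm) (distance of base_case_mid from where it was at the start of the episode above 0.04 m).
It also fails if it takes over 67 s, if anything falls off the work surface, if the arm or the gripper's body presses on something with over 40 N, if the wrist force passes 120 N, or if a joint passes its speed limit or range.

ROBOT

A 6-joint arm with a two-finger parallel gripper is mounted at the origin on the work surface. World frame = base frame: x ahead of the robot, y to its left, z up, the work surface at z = 0. Lengths are in m, angles in rad, forces in N, time in s.
With the tool pointing down it reaches from about 0.4 to 0.925 m from the base axis. Payload 12.5 kg.
Tool frame: the origin (TCP) lies at the very end of the fingers, on their centre line; the grasp point (between the pads) lies 19 mm behind it; z points along the fingers, y is the direction in which the jaws open and shut (so a half turn about z gives the same grasp; the last joint's range is limited). The gripper opens to 95 mm and grips with 3 to 60 N. Pads are 20 mm wide; open, the fingers measure 119 mm over their backs; the gripper's body (75 mm by 180 mm) begins 59 mm behind the grasp point.
Start: joints at [1.108, 0.491, 1.559, -0, 1.092, -0.106], TCP at [0.218, 0.586, 0.215] pointing down, gripper open.
Joint ranges: [-3.1, 3.1], [-0.84, 2.19], [0.05, 2.79], [-1.13, 4.28], [0.06, 2.93], [-2.69, 2.69]. Speed limits (rad/s): [2.22, 2.22, 2.79, 3.14, 3.14, 3.14].

INTERFACE

Orientations are given as a 3x3 rotation matrix whose columns are the frame's x, y, z axes.
In Python, from bench import * gives the robot as it stands.
- The arm moves only by the tool drive_tool, never from a script. Its argument "steps" is a list of rows, each a list of 3 entries, a list of its own where there are three numbers: the shift along the world's x, y, z in m, then the turn about the world's z in rad, then the opening, from 0 (shut) to 1 (fully open). A call has 1 to 20 rows; each row is the pose to reach, as a shift and turn from the pose commanded when the call began; what a row does not reach only later rows make up. A row lasts 1/8 s, in which the tool goes at most 62.5 mm and 10.7 degrees, less where a joint would pass 70% of its speed; a pose out of reach is approached as far as the arm can. A call with a gripper value outside its range is refused whole. The fingers move at their own pace and stop on an object; "squeeze" is the grip in N (left out, the last holds). Time passes only in rows, so rows that repeat a pose let the fingers close. It gives the time, the measured TCP pose, the force and the opening at its end, in the units of the state.
- observe(): the state, without advancing time (a new reading comes with each control period).
- capture(name): name is "scene" or "top"; returns the picture (420x560x3 uint8, red, green, blue); there is no depth.
- camera_model(name): a dict with "intrinsics" (3x3 intrinsics, pixels), "D" ([k1, k2, p1, p2, k3] as OpenCV has them; the pictures are not rectified), "T" (4x4, takes a point from camera to world coordinates). Camera axes: x right, y down, z forward; pixel columns grow to the right and rows downward; lengths in m; the calibration is good to about 2 mm. A picture is of the moment at which its call begins. camera_model takes no time and is no camera call.
- sign_off(): hands the job in, once; it reports no verdict.
The state is a dict: "time_s": time; "joint_positions": joint angles; "joint_vel": joint speeds; "tau": joint torques, N m; "position": TCP position; "eef_rot": TCP orientation; "force": force on the tool from outside, world axes, zero at the start; "ft_torque": the same for the moment, N m; "gripper_width": opening from 0.0 (shut) to 1.0 (fully open).
Only numpy, scipy, OpenCV 4.12 (cv2) and the standard library are available. Lean on these libraries where they do the work, as an engineer would, in place of code of your own. Each camera call takes 0.05 s, during which the arm holds its last target.

## Working session

There is one attempt and no reset: what is moved stays moved. The work goes in short steps, Python scripts to look and compute and a tool call to move; the robot and the scene stay as the last step left them, time stands still between calls to the robot, and variables do not carry over. Pictures are saved under pics/ and viewed, and the job is handed in when it is done.

Besides the shell and the picture viewer there is one more tool, called after ">>>" as name([rows], argument=value, ...), one row to a line, values as JSON. drive_tool: Moves the arm, as the interface text tells. Its arguments: {"type":"object","properties":{"steps":{"type":"array"},"squeeze":{"type":"number"}},"required":["steps"]}

```bash
ls; mkdir -p pics; python3 - <<'E'
from bench import *
import cv2,numpy as np
s=observe();print(s)
for n in("scene","top"):
    im=capture(n);cv2.imwrite(f"pics/{n}0.png",im[:,:,::-1])
    m=camera_model(n);print(n,np.round(m["intrinsics"],1),m["D"],np.round(m["T"],3))
E
```

```text
pics
{'time_s': 0.0, 'joint_positions': array([ 1.10837956e+00,  4.91573031e-01,  1.55947448e+00,  1.16009968e-05,
        1.09173268e+00, -1.05568461e-01]), 'joint_vel': array([ 0.00015789, -0.00018168,  0.00142131,  0.00069081,  0.00033729,
        0.00038956]), 'tau': array([-8.68092211e-04, -6.12651229e+01, -2.58197790e+01,  6.93564001e-02,
        4.81620943e-02, -5.22923324e-05]), 'position': array([0.21816558, 0.58540401, 0.21404477]), 'eef_rot': array([[-9.37000528e-01,  3.49327524e-01, -5.38990190e-04],
       [ 3.49327914e-01,  9.36999941e-01, -1.05822840e-03],
       [ 1.35365468e-04, -1.17984489e-03, -9.99999295e-01]]), 'force': array([-0.41339103, -0.4026172 , -0.22581522]), 'ft_torque': array([ 0.00384952, -0.03067068,  0.00631278]), 'gripper_width': 0.9991240051073532}
scene [[427.4   0.  280.3]
 [  0.  427.4 209.7]
 [  0.    0.    1. ]] [0.01474434 0.         0.         0.         0.        ] [[ 0.57   0.598 -0.564  1.026]
 [ 0.822 -0.424  0.381 -0.332]
 [-0.011 -0.681 -0.733  0.758]
 [ 0.     0.     0.     1.   ]]
top [[454.6   0.  281.4]
 [  0.  454.6 207.5]
 [  0.    0.    1. ]] [-0.09358002  0.          0.          0.          0.        ] [[ 0.007 -0.989  0.148  0.323]
 [-1.    -0.006  0.005  0.007]
 [-0.004 -0.149 -0.989  1.324]
 [ 0.     0.     0.     1.   ]]
```

View pics/scene0.png

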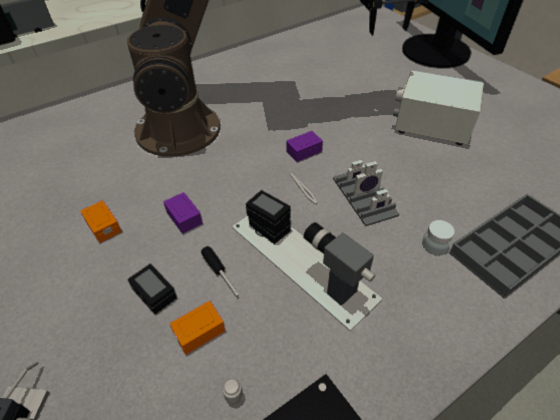

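View pics/top0.png

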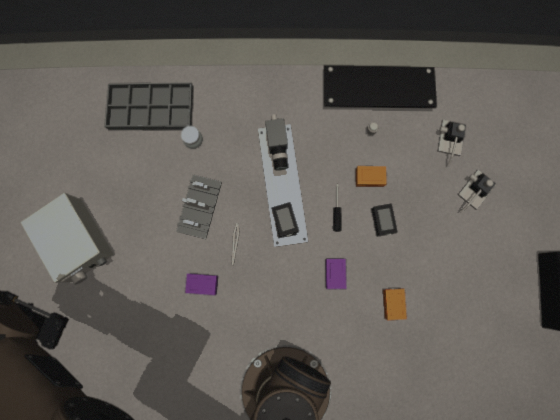

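```bash
cat > h.py <<'E'
import cv2,numpy as np
from bench import *
def ray(n,uv):
    m=camera_model(n);K=np.array(m["intrinsics"]);D=np.array(m["D"],float);T=np.array(m["T"])
    p=cv2.undistortPoints(np.array(uv,float).reshape(-1,1,2),K,D).reshape(-1,2)
    d=np.c_[p,np.ones(len(p))]@T[:3,:3].T
    return T[:3,3],d
def plane(n,uv,z):
    o,d=ray(n,uv);return o+d*((z-o[2])/d[:,2])[:,None]
def proj(n,P):
    m=camera_model(n);T=np.linalg.inv(np.array(m["T"]))
    return cv2.projectPoints(np.array(P,float).reshape(-1,1,3),cv2.Rodrigues(T[:3,:3])[0],T[:3,3],np.array(m["intrinsics"]),np.array(m["D"],float))[0].reshape(-1,2)
def tri(uv1,uv2):
    o1,d1=ray("scene",[uv1]);o2,d2=ray("top",[uv2]);d1=d1[0];d2=d2[0]
    A=np.c_[d1,-d2];t=np.linalg.lstsq(A,o2-o1,rcond=None)[0]
    a=o1+t[0]*d1;b=o2+t[1]*d2
    return (a+b)/2,np.linalg.norm(a-b)
def crop(im,x,y,w,h,f,name):
    c=im[y:y+h,x:x+w,::-1];cv2.imwrite(name,cv2.resize(c,None,fx=f,fy=f,interpolation=cv2.INTER_CUBIC))
E
python3 - <<'E'
import cv2
a=cv2.imread("pics/top0.png");b=cv2.imread("pics/scene0.png")
f=lambda i,x,y,w,h,k:cv2.resize(i[y:y+h,x:x+w],None,fx=k,fy=k,interpolation=cv2.INTER_CUBIC)
cv2.imwrite("pics/c1.png",f(a,170,110,150,150,5)[:600] if 0 else f(a,170,140,150,110,5))
cv2.imwrite("pics/c2.png",f(a,325,150,90,100,6))
cv2.imwrite("pics/c3.png",f(b,230,150,170,110,4.7))
cv2.imwrite("pics/c4.png",f(b,120,180,130,110,5))
E
```

```text
(no output)
```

View pics/c1.png

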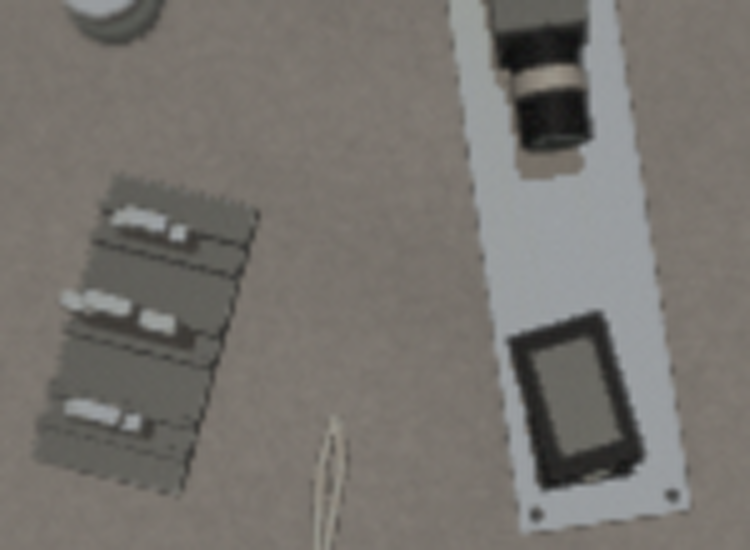

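View pics/c2.png

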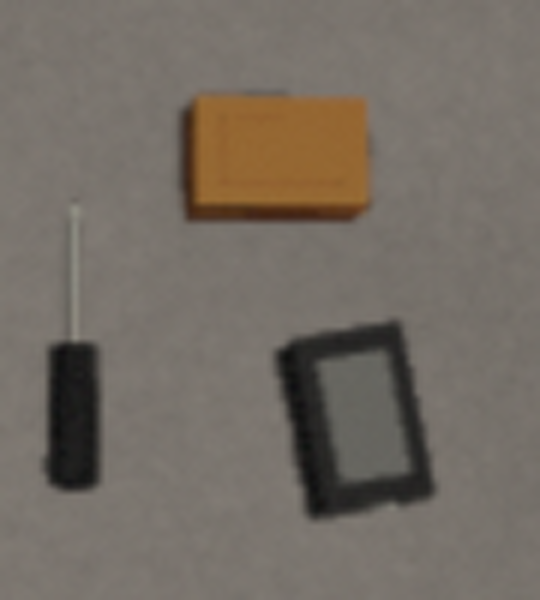

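View pics/c3.png

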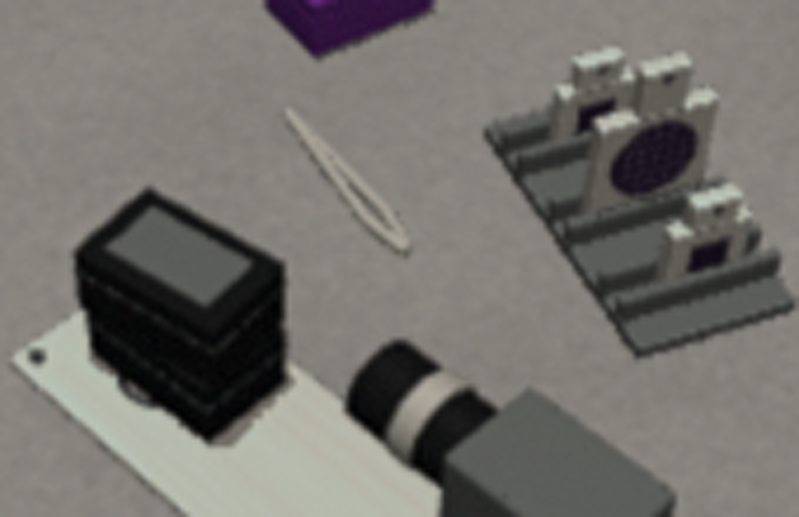

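View pics/c4.png

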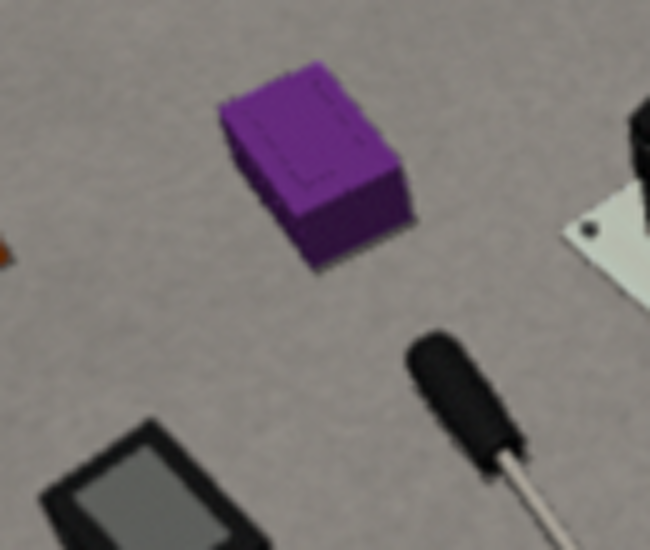

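```bash
cat >> h.py <<'E'
def panel(n,im,roi,zt,thr=60):
    """grey panel inside black lid within roi (x,y,w,h): returns uv corners, world rect"""
    x,y,w,h=roi;k=6
    g=cv2.cvtColor(im[y:y+h,x:x+w],cv2.COLOR_RGB2GRAY);g=cv2.resize(g,None,fx=k,fy=k,interpolation=cv2.INTER_CUBIC)
    m=(g>thr).astype(np.uint8)
    N,L,S,C=cv2.connectedComponentsWithStats(m)
    out=[]
    for i in range(1,N):
        a=S[i]
        if a[0]<=0 or a[1]<=0 or a[0]+a[2]>=m.shape[1] or a[1]+a[3]>=m.shape[0] or a[4]<2000: continue
        c=cv2.findContours((L==i).astype(np.uint8),cv2.RETR_EXTERNAL,cv2.CHAIN_APPROX_NONE)[0][0].reshape(-1,2)
        uv=(c+.5)/k-.5+[x,y]
        P=plane(n,uv,zt)[:,:2]
        (cx,cy),(ww,hh),an=cv2.minAreaRect((P*1000).astype(np.float32))
        if ww<hh: an+=90;ww,hh=hh,ww
        out.append((np.round([cx,cy,ww,hh],1),round((an+90)%180-90,1),np.round(uv.mean(0),1)))
    return out
E
python3 - <<'E'
from h import *
t=cv2.imread("pics/top0.png")[:,:,::-1].copy();s=cv2.imread("pics/scene0.png")[:,:,::-1].copy()
for th in(50,60,70):
    print(th)
    print(' tp',panel("top",t,(265,195,45,50),.086,th));print(' tb',panel("top",t,(365,198,40,45),.04,th))
    print(' sp',panel("scene",s,(240,182,60,60),.086,th));print(' sb',panel("scene",s,(122,258,60,60),.04,th))
# plate corners
for n,im,roi in(("top",t,(250,120,65,130)),("scene",s,(225,200,165,135))):
    x,y,w,h=roi
    hs=cv2.cvtColor(im,cv2.COLOR_RGB2GRAY).astype(int)
    m=np.zeros(hs.shape,np.uint8);thr=125 if n=="top" else 160
    m[y:y+h,x:x+w]=hs[y:y+h,x:x+w]>thr
    pts=np.argwhere(m)[:,::-1]
    P=plane(n,pts.astype(float),.006)[:,:2]*1000
    print(n,len(pts),cv2.minAreaRect(P.astype(np.float32)),cv2.boxPoints(cv2.minAreaRect(P.astype(np.float32))).round())
E
```

```text
50
 tp [(array([477.4,   3.6,  64.4,  38.9]), 16.9, array([284.7, 218.8]))]
 tb [(array([ 484.4, -283.4,   64.5,   39.3]), 10.4, array([385.1, 219. ]))]
 sp [(array([478.1,   5.1,  62.3,  36.1]), 17.0, array([267.5, 204. ]))]
 sb [(array([ 485.1, -282.1,   62.6,   35.9]), 10.1, array([149.8, 282.7]))]
60
 tp [(array([477.3,   3.6,  62.1,  36.6]), 17.0, array([284.8, 218.8]))]
 tb [(array([ 484.4, -283.3,   62.2,   37.2]), 9.6, array([385.1, 219. ]))]
 sp [(array([478.1,   5.1,  61.1,  34.9]), 17.0, array([267.6, 204. ]))]
 sb [(array([ 485.1, -282.1,   61.4,   35. ]), 10.1, array([150. , 282.6]))]
70
 tp [(array([477.3,   3.6,  60.8,  35.2]), 17.2, array([284.8, 218.9]))]
 tb [(array([ 484.3, -283.3,   60.9,   35.3]), 10.1, array([385.2, 218.9]))]
 sp [(array([478.1,   5.2,  60. ,  33.8]), 17.0, array([267.6, 204. ]))]
 sb [(array([ 485.1, -282.1,   60.1,   34.1]), 10.0, array([149.9, 282.7]))]
top 2406 ((592.2532348632812, 12.608871459960938), (360.3540954589844, 101.67513275146484), 8.45003604888916) [[407.  36.]
 [422. -64.]
 [778. -11.]
 [763.  89.]]
scene 3248 ((597.2308959960938, -13.753433227539062), (275.67340087890625, 352.0680847167969), 81.13066864013672) [[ 402. -123.]
 [ 750. -177.]
 [ 792.   95.]
 [ 445.  150.]]
```

```bash
python3 - <<'E'
from h import *
t=cv2.imread("pics/top0.png");s=cv2.imread("pics/scene0.png")
def rect(cx,cy,a,z,l=.085,w=.055):
    a=np.radians(a);R=np.array([[np.cos(a),-np.sin(a)],[np.sin(a),np.cos(a)]])
    return np.c_[np.array([[l,w],[l,-w],[-l,-w],[-l,w]])/2@R.T+[cx,cy],np.full(4,z)]
k=5
for n,im,x,y,w,h in(("top",t,255,110,160,150),("scene",s,120,180,160,140)):
    c=cv2.resize(im[y:y+h,x:x+w],None,fx=k,fy=k,interpolation=cv2.INTER_CUBIC)
    for r in(rect(.4777,.0043,17,.086),rect(.4847,-.2827,10,.04),rect(.592,.0126,8.45,.006,.36,.1)):
        q=(proj(n,r)-[x,y]+.5)*k;cv2.polylines(c,[q.astype(np.int32)],True,(0,255,0),1)
    cv2.imwrite(f"pics/o_{n}.png",c[:600] if n=="scene" else cv2.resize(c,None,fx=.8,fy=.8))
E
```

```text
(no output)
```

View pics/o_top.png

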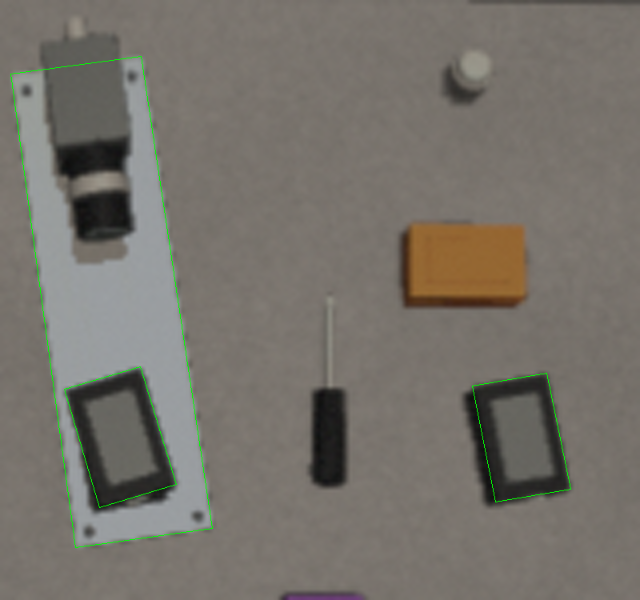

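View pics/o_scene.png

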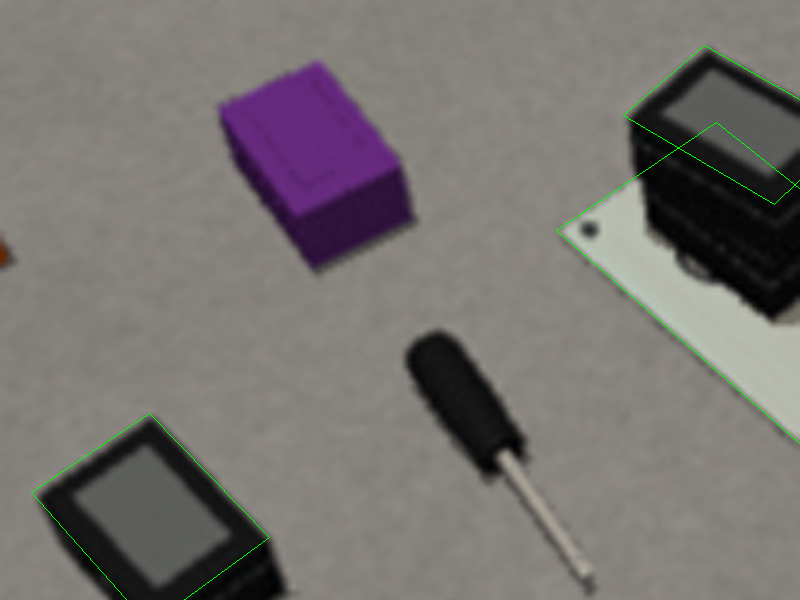

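>>> drive_tool([
  [[0.05,-0.06,0],0.15,1],
  [[0.1,-0.12,0],0.3,1],
  [[0.13,-0.2,0],0.45,1],
  [[0.16,-0.28,0],0.6,1],
  [[0.19,-0.36,0],0.652,1],
  [[0.22,-0.44,0],0.652,1],
  [[0.24,-0.5,0],0.652,1],
  [[0.26,-0.56,0],0.652,1],
  [[0.26,-0.582,0],0.652,1],
  [[0.26,-0.582,0],0.652,1],
  [[0.26,-0.582,0],0.652,1],
  [[0.26,-0.582,0],0.652,1],
  [[0.26,-0.582,-0.03],0.652,1],
  [[0.26,-0.582,-0.06],0.652,1],
  [[0.26,-0.582,-0.09],0.652,1],
  [[0.26,-0.582,-0.09],0.652,1],
  [[0.26,-0.582,-0.09],0.652,1],
], squeeze=15)

```text
time_s: 2.22
position: [0.4785, 0.0046, 0.1256]
eef_rot: [[-0.956, -0.292, 0.001], [-0.292, 0.956, 0.0], [-0.001, -0.0, -1.0]]
force: [1.2, -0.4, 0.1]
gripper_width: 1.002
```

```bash
python3 - <<'E'
from h import *
s=observe();print(s["time_s"],s["position"],s["eef_rot"].round(4),s["force"],s["joint_positions"].round(2))
print(np.degrees(np.arctan2(s["eef_rot"][1,1],s["eef_rot"][0,1])))
im=capture("scene");crop(im,180,100,160,140,5,"pics/a1.png")
E
```

```text
2.225 [0.47852351 0.00455449 0.12556106] [[-9.564e-01 -2.921e-01  7.000e-04]
 [-2.921e-01  9.564e-01  0.000e+00]
 [-7.000e-04 -2.000e-04 -1.000e+00]] [ 1.22505047 -0.44540833  0.13450004] [-0.13  0.41  2.01  0.    0.72 -2.  ]
106.98412818929488
```

View pics/a1.png

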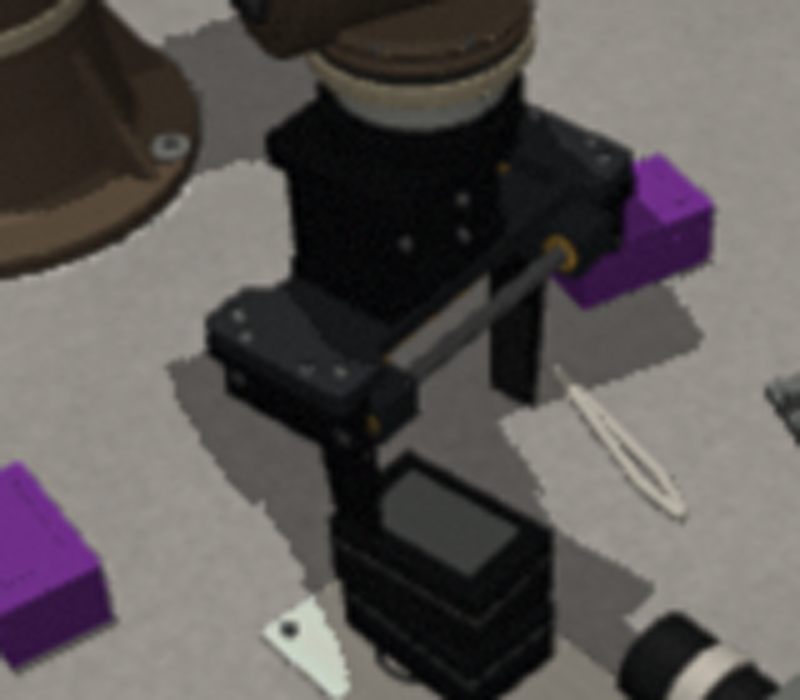

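>>> drive_tool([
  [[0,0,-0.03],0,1],
  [[0,0,-0.055],0,1],
  [[0,0,-0.074],0,1],
  [[0,0,-0.074],0,1],
  [[0,0,-0.074],0,0.8],
  [[0,0,-0.074],0,0.65],
  [[0,0,-0.074],0,0.5],
  [[0,0,-0.074],0,0.4],
  [[0,0,-0.074],0,0.4],
  [[0,0,-0.074],0,0.4],
  [[0,0,-0.068],0,0.4],
  [[0,0,-0.05],0,0.4],
  [[0,0,-0.02],0,0.4],
  [[0,0,0.02],0,0.4],
  [[0,0,0.06],0,0.4],
  [[0,0,0.06],0,0.4],
], squeeze=20)

```text
time_s: 4.28
position: [0.4792, 0.0036, 0.1871]
eef_rot: [[-0.957, -0.291, 0.005], [-0.291, 0.957, -0.001], [-0.004, -0.002, -1.0]]
force: [0.4, 0.7, -2.2]
gripper_width: 0.58
```

```bash
python3 - <<'E'
from h import *
s=observe();print(s["time_s"],s["position"],s["force"],s["gripper_width"])
im=capture("scene");crop(im,180,100,160,140,5,"pics/a2.png")
im=capture("top");crop(im,200,110,160,140,5,"pics/a2t.png")
E
```

```text
4.275 [0.47918429 0.00355269 0.18711517] [ 0.36922822  0.70096746 -2.24540899] 0.5804821948570977
```

View pics/a2.png

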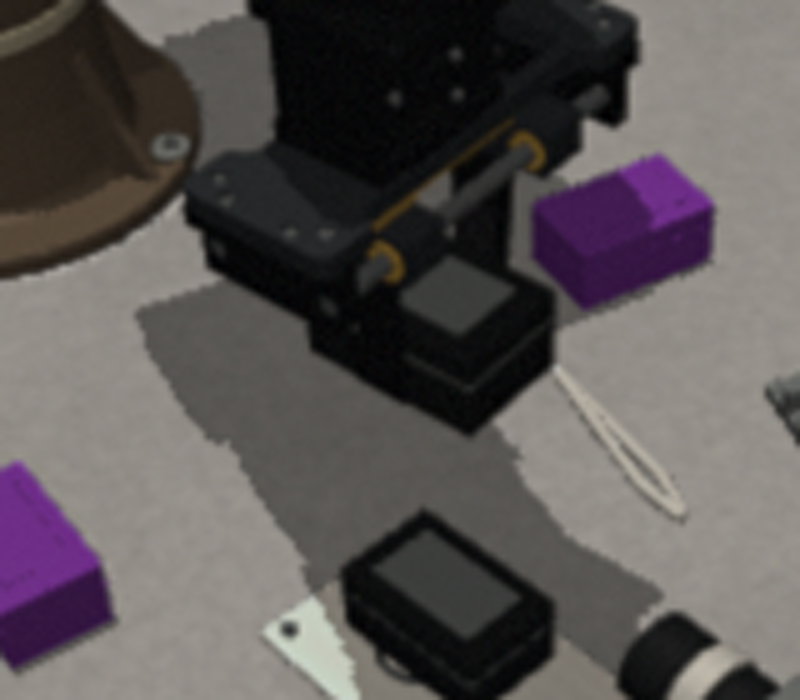

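>>> drive_tool([
  [[0.001,-0.03,0],-0.02,0.4],
  [[0.002,-0.07,0],-0.04,0.4],
  [[0.003,-0.12,0],-0.06,0.4],
  [[0.004,-0.17,0],-0.08,0.4],
  [[0.005,-0.22,0],-0.1,0.4],
  [[0.006,-0.26,0],-0.122,0.4],
  [[0.006,-0.28,0],-0.122,0.4],
  [[0.006,-0.286,0],-0.122,0.4],
  [[0.006,-0.286,-0.03],-0.122,0.4],
  [[0.006,-0.286,-0.07],-0.122,0.4],
  [[0.006,-0.286,-0.1],-0.122,0.4],
  [[0.006,-0.286,-0.115],-0.122,0.4],
  [[0.006,-0.286,-0.12],-0.122,0.4],
  [[0.006,-0.286,-0.12],-0.122,0.4],
  [[0.006,-0.286,-0.12],-0.122,0.4],
  [[0.006,-0.286,-0.12],-0.122,0.4],
])

```text
time_s: 6.38
position: [0.4845, -0.2825, 0.0654]
eef_rot: [[-0.985, -0.172, 0.001], [-0.172, 0.985, -0.001], [-0.001, -0.001, -1.0]]
force: [0.2, -0.7, -1.9]
gripper_width: 0.581
```

```bash
python3 - <<'E'
from h import *
s=observe();print(s["time_s"],s["position"],s["force"],s["gripper_width"],np.degrees(np.arctan2(s["eef_rot"][1,1],s["eef_rot"][0,1]))-90)
im=capture("scene");crop(im,90,200,160,140,5,"pics/a3.png")
x=panel("scene",im,(240,182,60,60),.046,40);print(x)
im2=capture("top");cv2.imwrite("pics/t3.png",im2[:,:,::-1])
for th in (30,40,50): print(panel("top",im2,(265,190,45,55),.046,th))
E
```

```text
6.375 [ 0.48451432 -0.28250412  0.06536254] [ 0.23795776 -0.72814387 -1.9137327 ] 0.5808694016048678 9.92181259381475
[(array([479.6,   6.7,  63.7,  37.8]), 9.9, array([269.3, 216.6]))]
[]
[]
[]
```

View pics/a3.png

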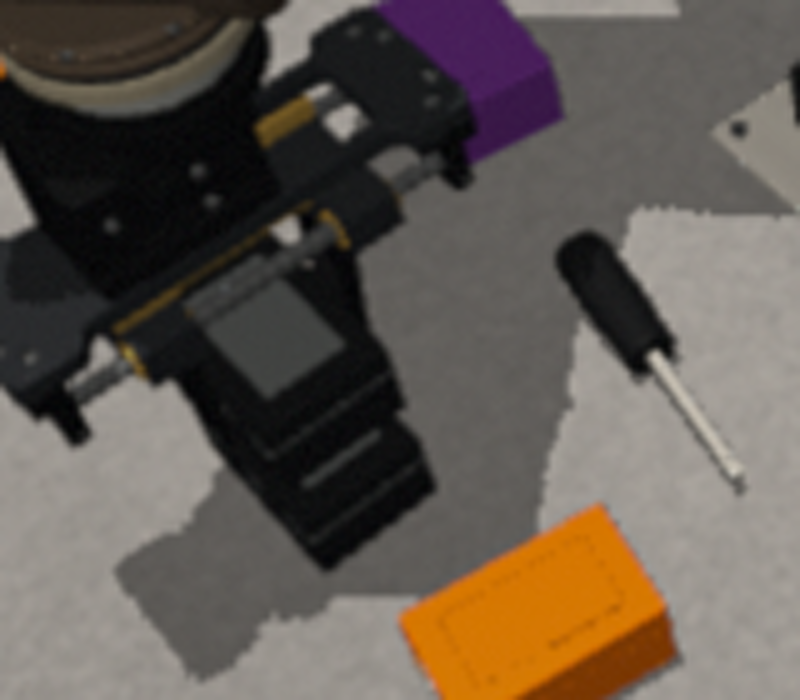

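View pics/t3.png

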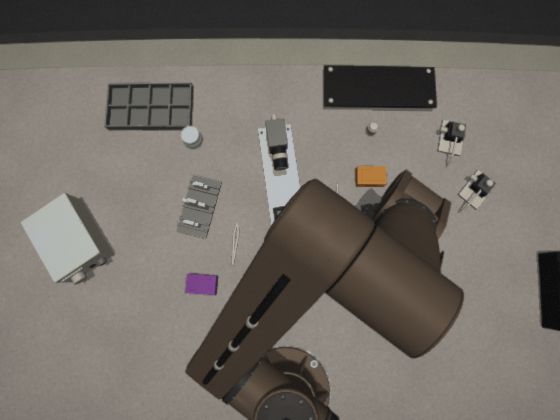

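>>> drive_tool([
  [[0.001,0,-0.008],0,0.4],
  [[0.001,0,-0.014],0,0.4],
  [[0.001,0,-0.018],0,0.4],
  [[0.001,0,-0.02],0,0.4],
  [[0.001,0,-0.021],0,0.4],
  [[0.001,0,-0.021],0,0.4],
])

```text
time_s: 7.22
position: [0.4851, -0.2822, 0.0448]
eef_rot: [[-0.985, -0.172, 0.0], [-0.172, 0.985, 0.0], [-0.0, 0.0, -1.0]]
force: [-4.3, 2.8, 15.1]
gripper_width: 0.579
```

>>> drive_tool([
  [[0,0,0.001],0,0.4],
  [[0,0,0.001],0,0.65],
  [[0,0,0.001],0,0.8],
  [[0,0,0.001],0,1],
  [[0,0,0.001],0,1],
  [[0,0,0.001],0,1],
  [[0,0,0.02],0,1],
  [[0,0,0.06],0,1],
  [[0,0,0.1],0,1],
  [[0,0.05,0.14],0,1],
  [[-0.003,0.11,0.14],0,1],
  [[-0.005,0.17,0.14],0,1],
  [[-0.005,0.22,0.14],0,1],
  [[-0.005,0.26,0.14],0,1],
  [[-0.005,0.288,0.14],0,1],
  [[-0.005,0.288,0.14],0,1],
  [[-0.005,0.288,0.14],0,1],
])

```text
time_s: 9.35
position: [0.4803, 0.0052, 0.1837]
eef_rot: [[-0.985, -0.172, 0.0], [-0.172, 0.985, -0.0], [-0.0, -0.0, -1.0]]
force: [0.6, 0.1, 0.4]
gripper_width: 1.0
```

```bash
python3 - <<'E'
from h import *
s=observe();print(s["time_s"],s["position"],s["force"],s["gripper_width"],np.degrees(np.arctan2(s["eef_rot"][1,1],s["eef_rot"][0,1]))-90)
im=capture("scene");cv2.imwrite("pics/s4.png",im[:,:,::-1]);crop(im,90,190,200,120,4,"pics/a4.png")
for th in(40,50,60):
  print(panel("scene",im,(240,182,60,60),.046,th),panel("scene",im,(115,235,70,70),.08,th))
im2=capture("top");cv2.imwrite("pics/t4.png",im2[:,:,::-1])
print(panel("top",im2,(365,198,45,45),.08,60))
E
```

```text
9.35 [0.48034407 0.00521852 0.18368817] [0.61861139 0.13529125 0.44598126] 0.9999055209809434 9.932045073691683
[(array([478.9,   6.3,  61.3,  34.9]), 10.5, array([268.9, 216.3]))] [(array([ 485.1, -282.2,   64.4,   37.1]), 9.8, array([144.9, 271.2]))]
[(array([478.8,   6.3,  59.5,  33. ]), 10.6, array([268.8, 216.2]))] [(array([ 485.1, -282.1,   63.1,   36.3]), 9.9, array([144.8, 271.1]))]
[(array([479. ,   6.3,  56. ,  30. ]), 10.5, array([268.8, 216.5]))] [(array([ 485.1, -282.1,   62.1,   35.4]), 10.0, array([144.8, 271. ]))]
[(array([ 484.6, -283.3,   63.7,   38.7]), 9.7, array([388.4, 217.1]))]
```

View pics/a4.png

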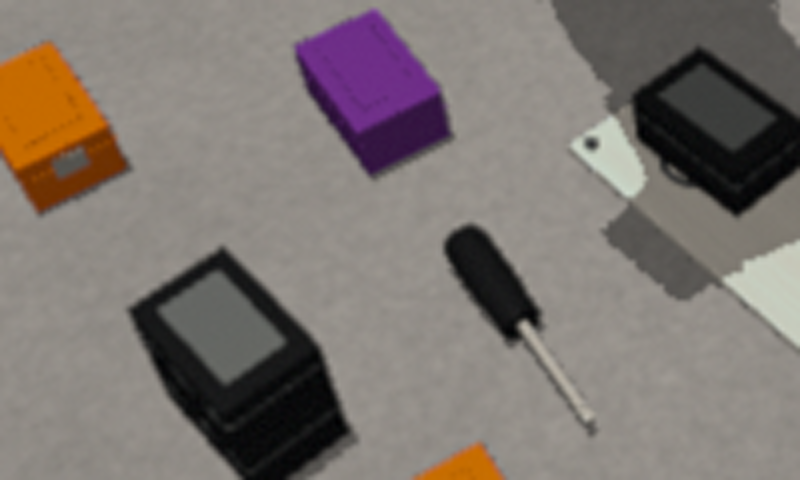

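>>> drive_tool([
  [[-0.001,0.001,-0.05],0,1],
  [[-0.001,0.001,-0.1],0,1],
  [[-0.001,0.001,-0.14],0,1],
  [[-0.001,0.001,-0.16],0,1],
  [[-0.001,0.001,-0.17],0,1],
  [[-0.001,0.001,-0.17],0,1],
  [[-0.001,0.001,-0.17],0,0.8],
  [[-0.001,0.001,-0.17],0,0.65],
  [[-0.001,0.001,-0.17],0,0.5],
  [[-0.001,0.001,-0.17],0,0.4],
  [[-0.001,0.001,-0.17],0,0.4],
  [[-0.001,0.001,-0.17],0,0.4],
], squeeze=20)

```text
time_s: 10.95
position: [0.4794, 0.0067, 0.0138]
eef_rot: [[-0.985, -0.172, 0.0], [-0.172, 0.985, 0.0], [-0.0, 0.0, -1.0]]
force: [-0.9, -0.1, 4.8]
gripper_width: 0.577
```

>>> drive_tool([
  [[0,0,0.01],0,0.4],
  [[0,0,0.04],0,0.4],
  [[0,0,0.09],0,0.4],
  [[0,0,0.14],0,0.4],
  [[0.001,-0.03,0.17],0,0.4],
  [[0.002,-0.08,0.17],0,0.4],
  [[0.003,-0.13,0.17],0,0.4],
  [[0.004,-0.18,0.17],0,0.4],
  [[0.005,-0.23,0.17],0,0.4],
  [[0.006,-0.265,0.17],0,0.4],
  [[0.006,-0.284,0.17],0,0.4],
  [[0.006,-0.289,0.15],0,0.4],
  [[0.006,-0.289,0.12],0,0.4],
  [[0.006,-0.289,0.1],0,0.4],
  [[0.006,-0.289,0.09],0,0.4],
  [[0.006,-0.289,0.09],0,0.4],
  [[0.006,-0.289,0.09],0,0.4],
])

```text
time_s: 13.08
position: [0.4856, -0.2824, 0.1045]
eef_rot: [[-0.985, -0.173, 0.001], [-0.173, 0.985, -0.001], [-0.001, -0.001, -1.0]]
force: [0.2, 0.1, -1.7]
gripper_width: 0.58
```

```bash
python3 - <<'E'
from h import *
s=observe();print(s["time_s"],s["position"],s["force"],s["gripper_width"])
im=capture("scene");cv2.imwrite("pics/s5.png",im[:,:,::-1]);crop(im,90,180,160,140,5,"pics/a5.png")
E
```

```text
13.075 [ 0.48561639 -0.28238471  0.10447809] [ 0.21599322  0.05358206 -1.73984656] 0.5803427091532515
```

View pics/a5.png

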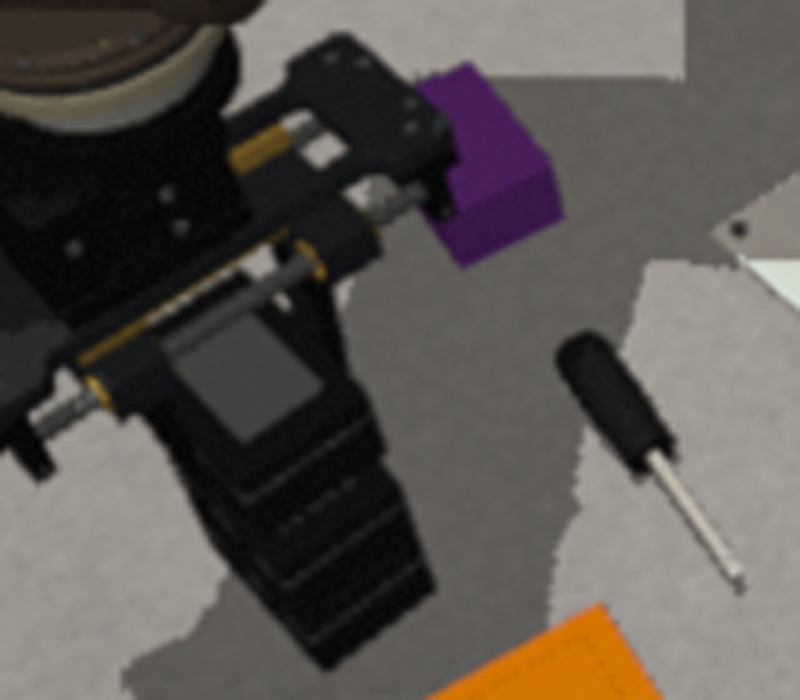

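>>> drive_tool([
  [[0,0,-0.006],0,0.4],
  [[0,0,-0.011],0,0.4],
  [[0,0,-0.014],0,0.4],
  [[0,0,-0.016],0,0.4],
  [[0,0,-0.0175],0,0.4],
  [[0,0,-0.0175],0,0.4],
])

```text
time_s: 13.88
position: [0.4853, -0.2824, 0.0877]
eef_rot: [[-0.985, -0.173, 0.001], [-0.173, 0.985, -0.001], [-0.001, -0.001, -1.0]]
force: [-6.1, 3.4, 18.4]
gripper_width: 0.574
```

>>> drive_tool([
  [[0,0,0.001],0,0.4],
  [[0,0,0.001],0,0.65],
  [[0,0,0.001],0,0.8],
  [[0,0,0.001],0,1],
  [[0,0,0.001],0,1],
  [[0,0,0.001],0,1],
  [[0,0,0.02],0,1],
  [[0,0,0.06],0,1],
  [[0,0,0.1],0,1],
  [[0,0.05,0.14],0,1],
  [[0,0.1,0.14],0,1],
  [[0,0.16,0.14],0,1],
  [[0,0.22,0.14],0,1],
  [[0,0.26,0.14],0,1],
  [[0,0.26,0.14],0,1],
])

```text
time_s: 15.75
position: [0.4851, -0.0202, 0.2264]
eef_rot: [[-0.984, -0.176, 0.0], [-0.176, 0.984, 0.0], [-0.0, 0.0, -1.0]]
force: [-0.5, -0.3, 1.0]
gripper_width: 0.998
```

```bash
python3 - <<'E'
from h import *
s=observe();print(s["time_s"],s["position"],s["joint_positions"].round(2))
im=capture("scene");cv2.imwrite("pics/s6.png",im[:,:,::-1]);crop(im,90,190,200,120,4,"pics/a6.png")
for th in(50,60): print(panel("scene",im,(110,225,70,70),.12,th))
im2=capture("top");cv2.imwrite("pics/t6.png",im2[:,:,::-1])
for th in(50,60): print(panel("top",im2,(368,192,48,48),.12,th))
t=cv2.imread("pics/top0.png")[:,:,::-1]; s=cv2.imread("pics/scene0.png")[:,:,::-1]
crop(t,172,168,56,76,7.8,"pics/r_t.png"); crop(s,328,152,76,76,7.8,"pics/r_s.png")
E
```

```text
15.75 [ 0.48505011 -0.02017436  0.2263534 ] [-0.18  0.28  1.88  0.    0.99 -1.93]
[(array([ 484.6, -282.5,   63. ,   35.8]), 10.4, array([139.2, 258.7]))]
[(array([ 484.6, -282.4,   61.9,   35.2]), 10.4, array([139.4, 258.5]))]
[(array([ 484.1, -283.2,   65.6,   40.4]), 10.0, array([391.7, 215.5]))]
[(array([ 484.1, -283.4,   63.4,   38.1]), 10.0, array([391.7, 215.4]))]
```

View pics/a6.png

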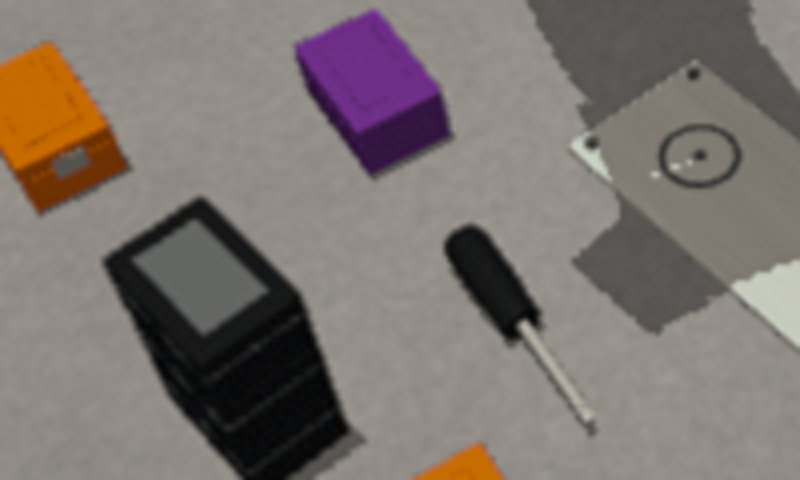

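View pics/r_t.png

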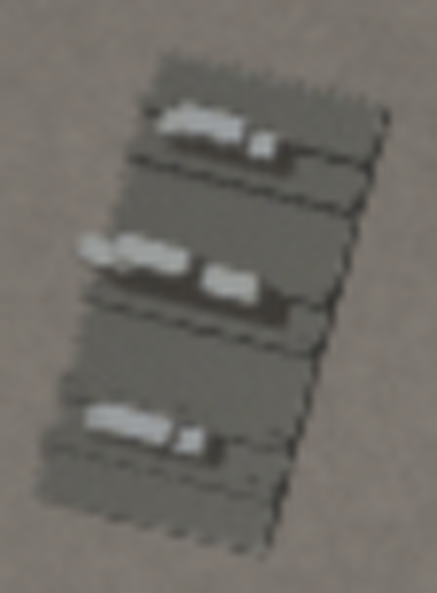

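View pics/r_s.png

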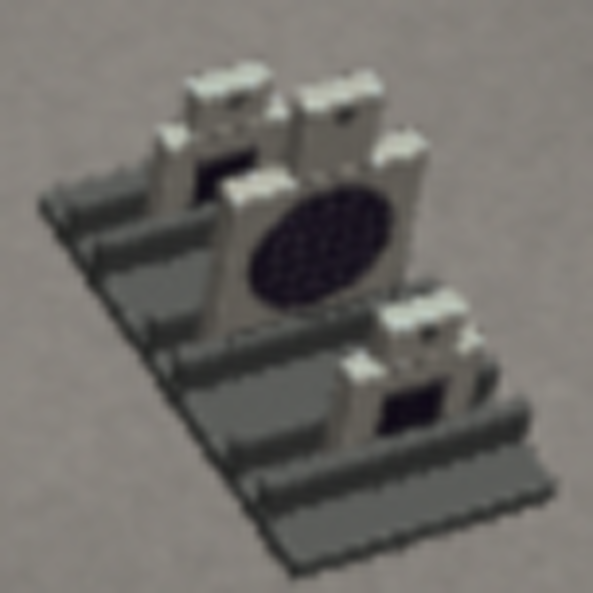

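```bash
python3 - <<'E'
from h import *
t=cv2.imread("pics/top0.png")[:,:,::-1]; s=cv2.imread("pics/scene0.png")[:,:,::-1]
c=lambda pts,o:np.array(pts,float)/7.8-.5+o
k=6
def blobs(n,im,roi,thr,zs):
    x,y,w,h=roi;g=cv2.cvtColor(im[y:y+h,x:x+w].copy(),cv2.COLOR_RGB2GRAY);g=cv2.resize(g,None,fx=k,fy=k,interpolation=cv2.INTER_CUBIC)
    N,L,S,C=cv2.connectedComponentsWithStats((g>thr).astype(np.uint8))
    for i in range(1,N):
        if S[i,4]<300: continue
        cc=cv2.findContours((L==i).astype(np.uint8),0,1)[0][0].reshape(-1,2)
        uv=(cc+.5)/k-.5+[x,y];q=(C[i]+.5)/k-.5+[x,y]
        for z in zs:
            r=cv2.minAreaRect((plane(n,uv,z)[:,:2]*1000).astype(np.float32))
            print(n,thr,q.round(1),z,(plane(n,[q],z)[0,:2]*1000).round(1),np.round(r[1],1),round(r[2],1))
for thr in(130,150): blobs("top",t,(180,194,26,16),thr,(.108,.078))
for thr in(185,200): blobs("scene",s,(352,160,34,26),thr,(.108,.078))
P=plane("top",c([(160,62),(385,110),(265,555),(40,495)],[172,168]),.02)*1000
print(P.round(0),P.mean(0)); 
for i in range(4):
    d=P[(i+1)%4]-P[i];print(np.hypot(*d[:2]).round(1),np.degrees(np.arctan2(d[1],d[0])).round(1))
Q=plane("scene",c([(43,203),(295,572),(555,488)],[328,152]),.004)*1000
print(Q.round(0))
for i in range(2):
    d=Q[i+1]-Q[i];print(np.hypot(*d[:2]).round(1),np.degrees(np.arctan2(d[1],d[0])).round(1))
print("scene tab top",plane("scene",c([(298,88),(372,72),(382,90),(305,112)],[328,152]),.108).round(4))
print("ring",plane("scene",[[701/4-.5+90,155/4-.5+190]],.006))
# plate refine from ring/wafer centre
print("wafer",plane("scene",c([(320,243)],[328,152]),.048))
E
```

```text
top 130 [188.4 199.8] 0.108 [524.8 266.5] [38.2 11. ] 84.1
top 130 [188.4 199.8] 0.078 [529.8 272.8] [39.2 11.2] 84.1
top 130 [201.  203.8] 0.108 [514.1 231.5] [17.9  8.9] 76.3
top 130 [201.  203.8] 0.078 [518.9 237. ] [18.3  9.2] 76.3
top 150 [191.1 200.1] 0.108 [524.  259.2] [22.3  6.6] 76.3
top 150 [191.1 200.1] 0.078 [529.  265.4] [22.8  6.8] 76.3
top 150 [201.  203.8] 0.108 [514.  231.5] [15.7  6.7] 77.5
top 150 [201.  203.8] 0.078 [518.7 237. ] [16.1  6.9] 77.5
[[612. 277.  20.]
 [594. 191.  20.]
 [426. 232.  20.]
 [448. 316.  20.]] [520.14544941 254.1571169   20.        ]
87.8 -101.9
172.5 166.6
87.5 75.8
169.0 -13.3
[[431. 236.   4.]
 [599. 194.   4.]
 [619. 282.   4.]]
173.4 -14.0
89.7 76.9
scene tab top [[0.5178 0.251  0.108 ]
 [0.5252 0.2737 0.108 ]
 [0.5328 0.2705 0.108 ]
 [0.5269 0.2454 0.108 ]]
ring [[ 0.4740129  -0.00318695  0.006     ]]
wafer [[0.52875077 0.26097881 0.048     ]]
```

>>> drive_tool([
  [[0.003,0.02,0],-0.18,1],
  [[0.006,0.04,0],-0.36,1],
  [[0.01,0.07,0],-0.54,0.8],
  [[0.014,0.1,0],-0.72,0.6],
  [[0.018,0.13,0],-0.9,0.4],
  [[0.023,0.16,0],-1.08,0.4],
  [[0.028,0.19,0],-1.26,0.4],
  [[0.032,0.22,0],-1.44,0.4],
  [[0.036,0.25,0],-1.62,0.4],
  [[0.038,0.27,0],-1.8,0.4],
  [[0.04,0.28,0],-1.983,0.4],
  [[0.04,0.28,0],-1.983,0.4],
  [[0.04,0.28,-0.04],-1.983,0.4],
  [[0.04,0.28,-0.08],-1.983,0.4],
  [[0.04,0.28,-0.1],-1.983,0.4],
  [[0.04,0.28,-0.1],-1.983,0.4],
  [[0.04,0.28,-0.1],-1.983,0.4],
])

```text
time_s: 17.98
position: [0.5259, 0.2572, 0.1271]
eef_rot: [[0.236, 0.972, 0.001], [0.972, -0.236, 0.0], [0.001, 0.001, -1.0]]
force: [-0.1, -0.8, -0.1]
gripper_width: 0.402
```

```bash
python3 - <<'E'
from h import *
s=observe();print(s["time_s"],s["position"],s["joint_positions"].round(2),s["gripper_width"],np.degrees(np.arctan2(s["eef_rot"][1,1],s["eef_rot"][0,1])))
im=capture("scene");crop(im,310,100,110,110,5.4,"pics/a7.png")
E
```

```text
17.975 [0.52594676 0.2571899  0.12708527] [ 0.34  0.54  1.75 -0.    0.85  0.58] 0.40168971428822486 -13.62404102026592
```

View pics/a7.png

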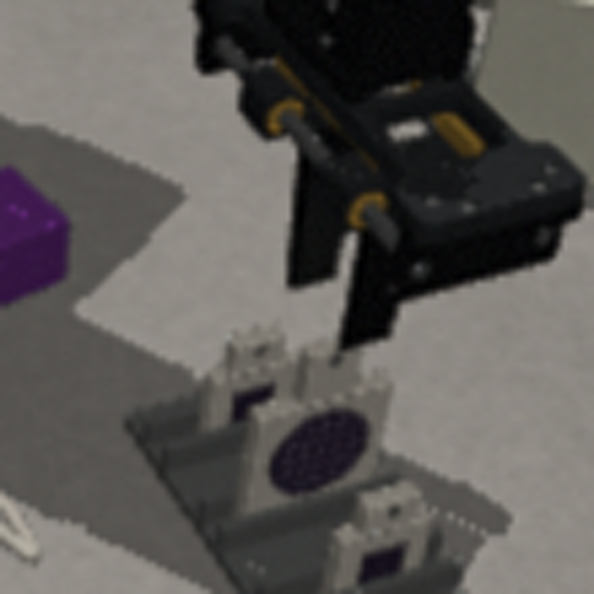

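>>> drive_tool([
  [[-0.001,0.002,-0.015],0,0.4],
  [[-0.001,0.002,-0.032],0,0.4],
  [[-0.001,0.002,-0.046],0,0.4],
  [[-0.001,0.002,-0.046],0,0.4],
  [[-0.001,0.002,-0.046],0,0.4],
  [[-0.001,0.002,-0.046],0,0.25],
  [[-0.001,0.002,-0.046],0,0.15],
  [[-0.001,0.002,-0.046],0,0.05],
  [[-0.001,0.002,-0.046],0,0.02],
  [[-0.001,0.002,-0.046],0,0.02],
  [[-0.001,0.002,-0.046],0,0.02],
], squeeze=25)

```text
time_s: 19.4
position: [0.5244, 0.2597, 0.0803]
eef_rot: [[0.237, 0.972, 0.0], [0.972, -0.237, 0.0], [0.0, 0.0, -1.0]]
force: [0.2, -0.6, 3.4]
gripper_width: 0.104
```

```bash
python3 - <<'E'
from h import *
s=observe();print(s["time_s"],s["position"],s["force"],s["gripper_width"])
im=capture("scene");crop(im,310,100,110,110,5.4,"pics/a8.png")
E
```

```text
19.4 [0.52439319 0.25967456 0.0803486 ] [ 0.21903241 -0.55258413  3.37640584] 0.10350721392274503
```

View pics/a8.png

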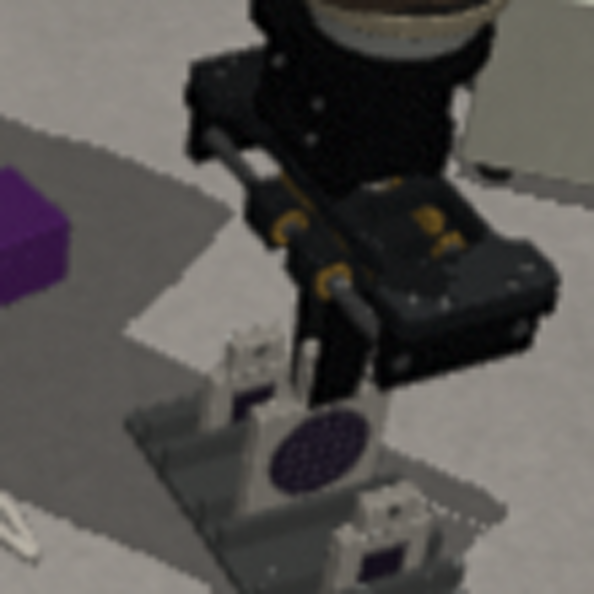

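>>> drive_tool([
  [[0,0,0.006],0,0.02],
  [[0,0,0.02],0,0.02],
  [[0,0,0.045],0,0.02],
  [[0,0,0.08],0,0.02],
  [[0,0,0.12],0,0.02],
  [[-0.005,-0.03,0.14],0.05,0.02],
  [[-0.014,-0.07,0.14],0.11,0.02],
  [[-0.022,-0.11,0.14],0.17,0.02],
  [[-0.03,-0.15,0.14],0.23,0.02],
  [[-0.038,-0.19,0.14],0.29,0.02],
  [[-0.045,-0.23,0.14],0.34,0.02],
  [[-0.05,-0.255,0.14],0.385,0.02],
  [[-0.05,-0.264,0.14],0.385,0.02],
  [[-0.05,-0.264,0.12],0.385,0.02],
  [[-0.05,-0.264,0.095],0.385,0.02],
  [[-0.05,-0.264,0.08],0.385,0.02],
  [[-0.05,-0.264,0.072],0.385,0.02],
  [[-0.05,-0.264,0.072],0.385,0.02],
  [[-0.05,-0.264,0.072],0.385,0.02],
])

```text
time_s: 21.82
position: [0.4746, -0.0042, 0.1528]
eef_rot: [[-0.145, 0.989, 0.001], [0.989, 0.145, -0.0], [-0.0, 0.001, -1.0]]
force: [0.2, 0.2, -0.9]
gripper_width: 0.109
```

```bash
python3 - <<'E'
from h import *
s=observe();print(s["time_s"],s["position"],s["force"],s["gripper_width"],np.degrees(np.arctan2(s["eef_rot"][1,1],s["eef_rot"][0,1])),s["eef_rot"].round(3))
im=capture("scene");cv2.imwrite("pics/s9.png",im[:,:,::-1]);crop(im,215,130,150,110,5.3,"pics/a9.png")
im=capture("top");cv2.imwrite("pics/t9.png",im[:,:,::-1])
E
```

```text
21.825 [ 0.47463082 -0.00422771  0.15275668] [ 0.2011053   0.19300536 -0.93400159] 0.10949762909783543 8.364951351417686 [[-0.145  0.989  0.001]
 [ 0.989  0.145 -0.   ]
 [-0.     0.001 -1.   ]]
```

View pics/a9.png

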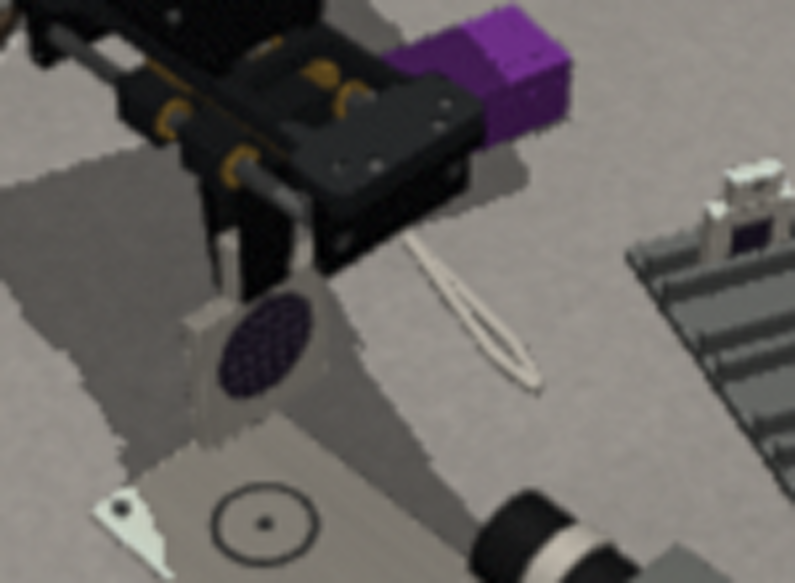

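View pics/s9.png

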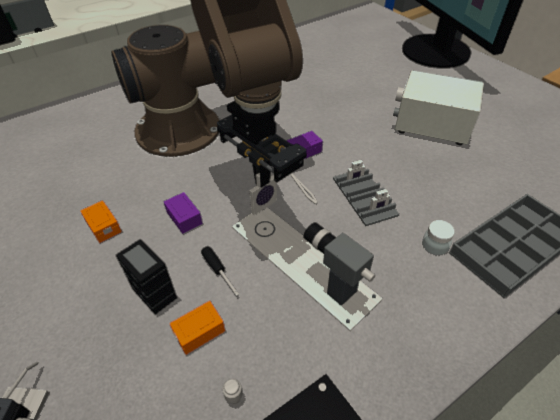

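View pics/t9.png

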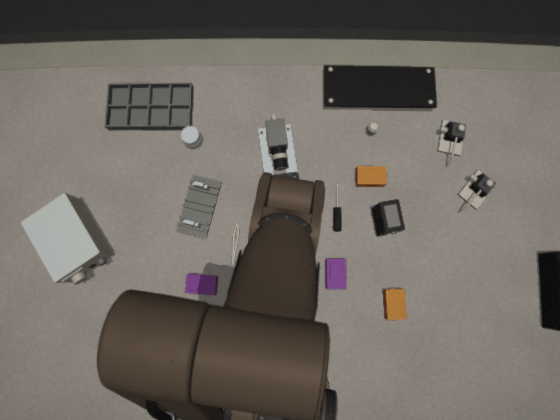

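```bash
python3 - <<'E'
from h import *
im=cv2.imread("pics/s9.png");x,y,w,h=252,182,28,28;k=6
g=cv2.resize(im[y:y+h,x:x+w],None,fx=k,fy=k,interpolation=cv2.INTER_CUBIC).astype(int)
gray=g.mean(2);m=((gray<75)&(g[:,:,0]>g[:,:,1]+4)).astype(np.uint8)
m=cv2.morphologyEx(m,cv2.MORPH_CLOSE,np.ones((15,15),np.uint8));m=cv2.morphologyEx(m,cv2.MORPH_OPEN,np.ones((9,9),np.uint8))
N,L,S,C=cv2.connectedComponentsWithStats(m);i=1+S[1:,4].argmax();print(S[i])
c=cv2.findContours((L==i).astype(np.uint8),0,1)[0][0].reshape(-1,2)
uv=(c+.5)/k-.5+[x,y];cen=(C[i]+.5)/k-.5+[x,y]
v=g.astype(np.uint8).copy();cv2.drawContours(v,[c.reshape(-1,1,2)],-1,(0,255,0),1);cv2.imwrite("pics/w.png",cv2.resize(v,None,fx=3,fy=3))
tcp=observe()["position"];a=np.radians(8.4);n=np.array([np.cos(a),np.sin(a),0]);t=np.array([-n[1],n[0],0])
def onp(uv):
    o,d=ray("scene",uv);p0=tcp+.005*n
    return o+d*(((p0-o)@n)/(d@n))[:,None]
P=onp(uv);print("wafer c",onp([cen]).round(4))
q=np.c_[(P-tcp)@t,P[:,2]]*1000
print(cv2.fitEllipse(q.astype(np.float32)))
# lens: front rim centre in scene & plate axis
view=np.array([.4737,-.0042,.12]);print(proj("scene",[view+.14*n,view+.005*n]))
E
```

```text
[  27   23  102  115 7855]
wafer c [[ 0.4793 -0.0022  0.1194]]
((1.6614810228347778, 119.00607299804688), (47.11741256713867, 47.34919357299805), 42.04302215576172)
[[309.80419563 230.01901158]
 [263.81269537 194.61005925]]
```

View pics/w.png

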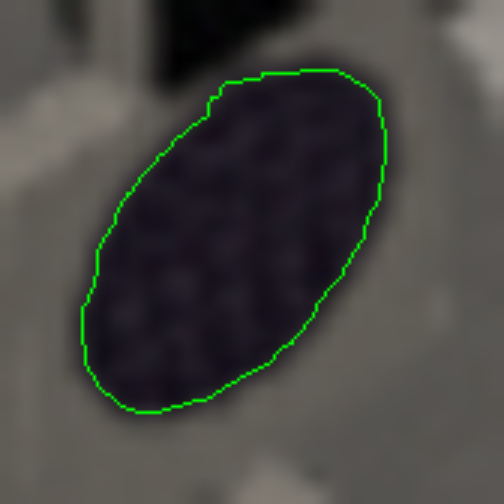

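>>> drive_tool([
  [[0,-0.001,0.001],0,0.02],
  [[0,-0.001,0.001],0,0.02],
  [[0,-0.001,0.001],0,0.02],
  [[0,-0.001,0.001],0,0.02],
  [[0,-0.001,0.001],0,0.02],
  [[0,-0.001,0.001],0,0.02],
])

```text
time_s: 22.68
position: [0.4743, -0.0053, 0.1531]
eef_rot: [[-0.146, 0.989, 0.0], [0.989, 0.146, 0.0], [0.0, 0.0, -1.0]]
force: [-0.4, 0.6, -1.4]
gripper_width: 0.105
```

```bash
python3 - <<'E'
from h import *
s=observe();print(s["time_s"],s["position"],s["gripper_width"],np.abs(s["joint_vel"]).max())
im=capture("scene")
print(panel("scene",im,(110,225,70,70),.12,60))
print(sign_off())
E
```

```text
22.675 [ 0.47427921 -0.00533279  0.15312553] 0.10454598598756094 0.002704933397764748
[(array([ 484.6, -282.4,   61.9,   35.2]), 10.4, array([139.4, 258.5]))]
the job is handed in; nothing more can be done
None
```

I stacked both cases on the single case, then took the tall holder from the rack. I handed the job in at about 22.7 s, with the holder still held above the round mark, wafer side to the lens.

- **Column:** in the last scene-camera check the top lid's centre was within 1 mm of where the single case's lid centre was at the start, and its heading within 0.5°. I took each case's height from its known size rather than measuring it, and both were let go.
- **Holder:** seen just before a final 1 mm trim, the wafer's centre was about 2 mm from the viewing place. The wafer outline came out circular when projected onto the assumed plane (47.1 x 47.3 mm), so it is upright and square to the lens. The outline measured about 3 mm under the true 50 mm. At sign-off the jaws were still stopped on the holder and the arm was still.
- **Other objects:** in the last full pictures the small holders and other bystanders looked undisturbed, but I did not measure them again.

No check failed. The two cameras differed by about 1 mm throughout, within their calibration. The arm hid the wafer from the top camera, so its final position rests on the scene camera and the arm's own pose. `sign_off()` reported no verdict.

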